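Gather the steel balls under the lid, then uncover the tray

TASK

Tip the covered ball dish on its rocking stand well down at its spout end, with the loose lid staying on, so that all six steel balls gather along the spout end. Then lift the lid off by its knob and lay it, knob up, flat and centred on the sloped cork pad of the lid rest; leave the dish tipped with the balls gathered, and do not disturb the flask, beaker and bottle.

Things in the scene. Friction and masses are not known exactly. Their poses are not given: they have to be found in the camera images.
- dish (a joint): tilt of the shallow steel tray (the dish) that rocks like a seesaw on its grey stand. 0 = level, as at the start; positive = spout end down; stops at -0.38 and +0.38 rad. The hinge is stiff with friction (about 0.3 N m: some 7 to 8 N pushed down near one end moves it) and the dish stays where it is left.
- dish_mouth (a point): centre of the dish's open top, in the plane of the rim, tilting with the dish: x points to the spout end, y along the hinge axis, z out of the mouth. The hinge axis passes 30 mm below this point, 35 mm above the bench. The dish is 106 (x) by 94 (y) mm outside, with 3 mm walls, 100 by 88 mm inside, 22 mm deep inside. The stand's foot is 130 by 100 mm and fixed to the bench.
- spout_tip (a point): tip of the open tapering steel spout that sticks out of one end wall of the dish and tilts with it: 92 mm from dish_mouth along its x, 22 mm below the rim plane, 15 mm wide here and 46 mm at the wall, sides 12 mm high.
- lid_knob (a point): centre of the upright round knob (22 mm diameter, 40 mm tall) in the middle of the loose clear lid, half-way up, 20 mm above the lid's top face; z along the knob, away from the lid. x along the lid's long side. The lid weighs about 0.12 kg.
- lid_under (a point): centre of the lid's flat underside, which rests on the dish's rim (coincides with dish_mouth when the lid is on), 23 mm below lid_knob. The lid is a flat plate of 116 (x) by 104 (y) mm, 3 mm thick, with a 2.5 mm thick skirt round its edge that hangs 5 mm below the underside, outside the dish's walls with 2.5 mm of play each side.
- pad_top (a point): centre of the sloped cork pad's upper face on top of the lid rest: a pad of 60 (x) by 50 (y) by 8 mm on a 28 mm thick steel post with a 100 by 90 mm wooden foot, fixed to the bench; this point is 78 mm above the bench. z is the face's normal, leaning 0.26 rad (15 degrees) from vertical; the face rises along x. The lid's underside lies on it, the lid overhanging on all sides, in any turn about the normal.
- ball0_center (a point): centre of one of the six loose steel balls (14 mm diameter, 11 g) inside the dish, seen through the lid
- ball1_center (a point): centre of another steel ball, as ball0
- ball2_center (a point): centre of another steel ball, as ball0
- ball3_center (a point): centre of another steel ball, as ball0
- ball4_center (a point): centre of another steel ball, as ball0
- ball5_center (a point): centre of another steel ball, as ball0
- flask: corked glass flask, 84 mm wide at the foot, 141 mm tall, 0.25 kg, loose; origin at the centre of its underside. A bystander.
- beaker: open glass beaker, 66 mm diameter, 75 mm tall, loose, between the robot and the dish; origin at the centre of its underside. A bystander.
- bottle: brown glass bottle, 54 mm diameter, 120 mm tall, loose, beyond the dish; origin at the centre of its underside. A bystander.
There are look-alikes about, which are no part of the job. Leave any blue, purple or yellow look-alike of the part that bears lid_knob alone.

How it is judged:
By the outcome, as a careful person would: the job done as asked, in the order asked, and still so for the second after the job is handed in, with the robot touching nothing.
It also fails if it takes over 51 s, if anything falls off the work surface, if the arm or the gripper's body presses on something with over 40 N, if the wrist force passes 120 N, or if a joint passes its speed limit or range.

ROBOT

A 6-joint arm with a two-finger parallel gripper is mounted at the origin on the work surface. World frame = base frame: x ahead of the robot, y to its left, z up, the work surface at z = 0. Lengths are in m, angles in rad, forces in N, time in s.
With the tool pointing down it reaches from about 0.375 to 0.9 m from the base axis. Payload 3.1 kg.
Tool frame: the origin (TCP) lies midway between the tips of the shut fingers; the grasp point (between the pads) lies 19 mm behind it (pinch_z is the distance from the TCP to the grasp point, in m); z points along the fingers, y is the line along which they close (so a half turn about z gives the same grasp; the last joint's range is limited). The gripper opens to 85 mm and grips with 20 to 120 N. Pads are 22 mm wide; open, the fingers measure 114 mm over their backs; the gripper's body (76 mm by 85 mm) begins 54 mm behind the grasp point. The pads swing forward as they close: fully open they stand 13 mm farther back than shut.
Start: joints at [-1.327, 0.527, 1.433, -0, 1.181, -0.178], TCP at [0.256, -0.57, 0.231] pointing down, gripper open.
Joint ranges: [-3.08, 3.08], [-0.75, 2.2], [0.22, 2.44], [-1.43, 4.57], [0, 2.65], [-2.85, 2.85]. Speed limits (rad/s): [2.79, 2.79, 3.14, 3.14, 3.14, 3.14].

INTERFACE

Orientations are given as a unit quaternion [x, y, z, w].
In Python, from station import sense, snapshot, camera_params, sign_off, pinch_z gives the robot as it stands. The module is installed in compiled form; this text tells all that it offers.
- The arm moves only by the shell command python3 -m handwheel 'ROWS' [FORCE]. ROWS is JSON, a list that holds one entry, the list of rows, each a list of 7 numbers: the turn, a rotation vector about the tool's x, y, z in degrees, then the shift along the tool's x, y, z in m, then the opening, from 0 (shut) to 1 (fully open). A call has 1 to 20 rows; each row shifts and turns the commanded pose from where the row before left it, along the tool's axes as they then stand; what a row does not reach is not made up. A row lasts 1/8 s, in which the tool goes at most 62.5 mm and 10.7 degrees, less where a joint would pass 70% of its speed; a pose out of reach is approached as far as the arm can. A call with a gripper value outside its range is refused whole. The fingers move at their own pace and stop on an object; FORCE is the grip in N (left out, the last holds). Time passes only in rows, so rows that do not move let the fingers close. It gives the time, the measured TCP pose, the force, the opening and the grip force at its end, in the units of the state.
- sense(): the state, without advancing time (a new reading comes with each control period).
- snapshot(name): name is "scene" or "top" or "wrist"; returns the picture (480x640x3 uint8, red, green, blue); there is no depth.
- camera_params(name): a dict with "fx", "fy", "cx", "cy" (pixels), "k1" (the pictures are not rectified: a ray, as slopes to the right and down, at radius r is drawn at 1 + k1 r^2 times it, then the intrinsics apply), "world_to_cam" (4x4, takes a point from world to camera coordinates); the wrist camera has in their place "mount" (4x4, takes a point from camera to tool coordinates, whose origin is the TCP and whose axes are the flange's). Camera axes: x right, y down, z forward; pixel columns grow to the right and rows downward; lengths in m; the calibration is good to about 2 mm. A picture is of the moment at which its call begins: read the wrist's pose just before it. camera_params takes no time and is no camera call.
- sign_off(): hands the job in; it is judged then, once.
The state is a dict: "t": time; "q": joint angles; "qd": joint speeds; "tau": joint torques, N m; "tcp_pos": TCP position; "tool_rot": TCP orientation; "force": force on the tool from outside, world axes, zero at the start; "ft_torque": the same for the moment, N m; "finger_gap": opening from 0.0 (shut) to 1.0 (fully open); "gripper_force": force on a finger pad.
Only numpy, scipy, OpenCV 4.12 (cv2) and the standard library are available. Lean on these libraries where they do the work, as an engineer would, in place of code of your own. Each camera call takes 0.05 s, during which the arm holds its last target. There are 200 camera calls.

## Working session

There is one attempt and no reset: what is moved stays moved. The work goes in short steps, Python scripts to look and compute and a shell command to move; the robot and the scene stay as the last step left them, time stands still between calls to the robot, and variables do not carry over. Pictures are saved under pics/ and viewed, at most 10 in all, crops included, and the job is handed in when it is done.

```bash
mkdir -p pics; python3 - <<'E'
from station import *
import cv2
for n in ("scene","top"):
    cv2.imwrite(f"pics/{n}0.png",snapshot(n)[:,:,::-1]); 
    p=camera_params(n); print(n,{k:(v if not hasattr(v,'tolist') else v.tolist()) for k,v in p.items()})
print(camera_params("wrist"),pinch_z); s=sense(); print(s)
E
```

```text
scene {'fx': 470.4222124048579, 'fy': 470.4222124048579, 'cx': 316.5932879141841, 'cy': 242.76434632286134, 'k1': -0.05845533558624218, 'world_to_cam': [[-0.6799141596419149, 0.7331621151917904, -0.013785803057074428, 0.3792176150458852], [0.5130966338609442, 0.4622323549239578, -0.7232379237719913, -0.24315572819811337], [-0.5238784017680025, -0.4988131543062516, -0.6904613365367036, 1.3852292776844852], [0.0, 0.0, 0.0, 1.0]]}
top {'fx': 491.23290748589324, 'fy': 491.23290748589324, 'cx': 316.471627736061, 'cy': 235.55550347339437, 'k1': 0.016024871701727738, 'world_to_cam': [[-0.01753961617115977, -0.9998461433529081, 0.00022690721549744998, 0.04207076516471318], [-0.9958151331742481, 0.01744854408724956, -0.08970935765230793, 0.5936420335223972], [0.08969159607077344, -0.0017994253392015678, -0.9959679611627704, 1.1003219658612091], [0.0, 0.0, 0.0, 1.0]]}
{'fx': 410.1443549178367, 'fy': 410.1443549178367, 'cx': 322.14103782385047, 'cy': 239.14975002791428, 'k1': -0.08643687573583134, 'mount': array([[-1.07972796e-03, -9.65784391e-01, -2.59344064e-01,
         6.63759676e-02],
    
[... 237 characters left out ...]
0000000e+00]])} 0.0187
{'t': 0.1, 'q': array([-1.32749636e+00,  5.28396920e-01,  1.43381870e+00, -5.65808170e-06,
        1.18136903e+00, -1.78505473e-01]), 'qd': array([ 0.00166179, -0.0009583 , -0.0017519 , -0.00059245, -0.00130209,
       -0.00155558]), 'tau': array([ 2.96102680e-04, -4.43305206e+01, -1.78587019e+01, -1.37480170e-04,
        3.89045643e-03,  3.75044678e-06]), 'tcp_pos': array([ 0.25574119, -0.56955957,  0.23040272]), 'tool_rot': array([ 9.77841625e-01,  2.09343651e-01, -3.48767490e-05, -9.95391338e-04]), 'force': array([0.49129191, 0.16417567, 0.16707824]), 'ft_torque': array([ 0.06069974, -0.04333103,  0.02888979]), 'gripper_force': 0.0, 'finger_gap': 1.0031268953927859}
```

View pics/scene0.png

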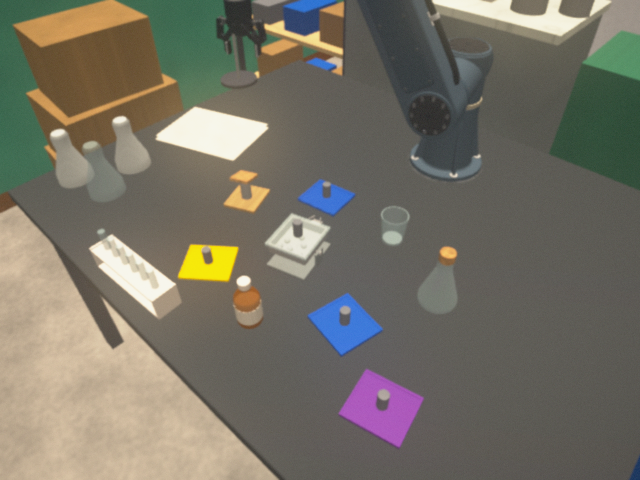

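View pics/top0.png

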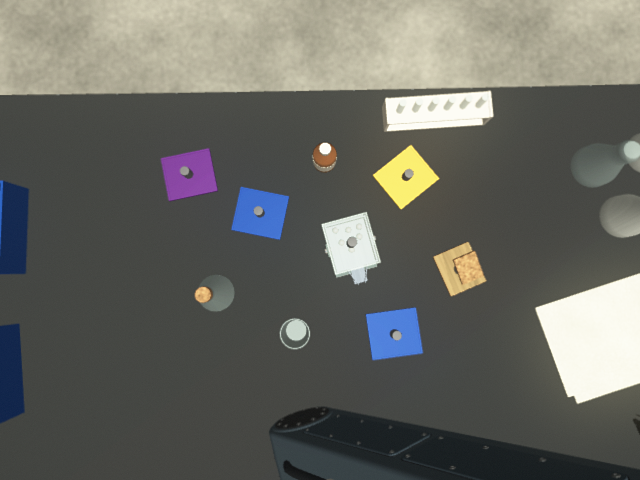

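Candidates for the lid in the top picture: clear lid on the dish, with its knob at (352,242). Look-alikes have knobs at purple (185,171), blue (258,211), blue (397,335) and yellow (408,174). I choose (352,242): it is clear, sits on the dish, and the spout points to (360,283). The cork pad is at (469,267), flask at (213,294), beaker at (295,333), bottle at (324,156). I'll check with a close crop.

```bash
cat > h.py <<'E'
import numpy as np, cv2
from station import *
from scipy.spatial.transform import Rotation as R
def c2w(n):
    if n!="wrist": return np.linalg.inv(camera_params(n)["world_to_cam"])
    s=sense(); T=np.eye(4); T[:3,:3]=R.from_quat(s["tool_rot"]).as_matrix(); T[:3,3]=s["tcp_pos"]
    return T@camera_params(n)["mount"]
def ray(n,uv,T=None):
    p=camera_params(n); K=np.array([[p["fx"],0,p["cx"]],[0,p["fy"],p["cy"]],[0,0,1]])
    x=cv2.undistortPoints(np.array([[uv]],float),K,np.array([p["k1"],0,0,0]))[0,0]
    T=c2w(n) if T is None else T
    d=T[:3,:3]@[x[0],x[1],1]; return T[:3,3],d/np.linalg.norm(d)
def onz(n,uv,z,T=None):
    o,d=ray(n,uv,T); return o+d*(z-o[2])/d[2]
def cross(*rs):
    A=sum(np.eye(3)-np.outer(d,d) for o,d in rs); b=sum((np.eye(3)-np.outer(d,d))@o for o,d in rs); return np.linalg.solve(A,b)
def proj(n,X,T=None):
    p=camera_params(n); M=np.linalg.inv(c2w(n) if T is None else T)
    c=M[:3,:3]@np.asarray(X)+M[:3,3]; a=c[:2]/c[2]; a=a*(1+p["k1"]*(a@a)); return np.array([p["fx"]*a[0]+p["cx"],p["fy"]*a[1]+p["cy"]])
E
python3 - <<'E'
from h import *
t=cv2.imread("pics/top0.png"); s=cv2.imread("pics/scene0.png")
a=cv2.resize(t[200:300,310:380],(420,600),interpolation=2)
b=cv2.resize(t[230:305,425:500],(300,300),interpolation=2)
c=cv2.resize(s[160:220,215:275],(300,300),interpolation=2)
cv2.imwrite("pics/crop1.png",np.hstack([a,np.vstack([b,c])]))
print(onz("top",(352,241),.108), onz("top",(360,283),.043), onz("top",(469,267),.078),onz("top",(213,294),0.03),onz("top",(295,333),.03),onz("top",(324,156),.06))
print("beaker top",onz("top",(296,329),.075))
E
```

```text
[ 0.574023   -0.04350348  0.108     ] [ 0.48438212 -0.06396338  0.043     ] [ 0.51524919 -0.29850841  0.078     ] [0.46543134 0.26790231 0.03      ] [0.37514083 0.08373161 0.03      ] [0.7713337  0.01155741 0.06      ]
beaker top [0.38835019 0.07944915 0.075     ]
```

View pics/crop1.png

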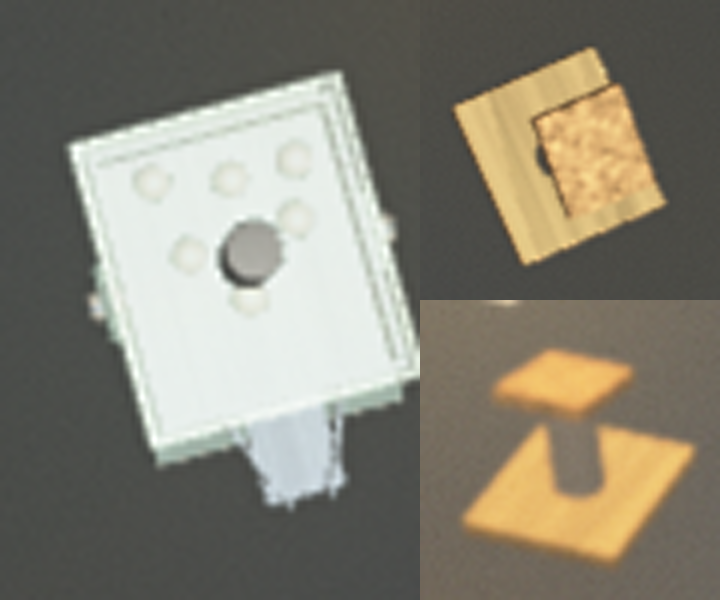

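The crop confirms the clear lid on the dish, with six balls showing through it and the knob at about (352,242). The spout leaves its lower end near (359,282). The pad sits at (453–486, 251–284). Now for yaws, heights and the pad's slope direction.

```bash
python3 - <<'E'
from h import *
top=[(453.75,259.5),(475.5,251.25),(486.25,280.75),(462.5,284.25)]
sc=[(246.4,182.4),(229.6,178.8),(240.8,169.8),(257.4,174.4)]
P=[cross(ray("top",a),ray("scene",b)) for a,b in zip(top,sc)]
print("pad TL TR BR BL\n",np.round(P,4),np.mean(P,0))
tk=((253)/6+310,252/6+200)
print("knob top view",onz("top",tk,.108), "scene",onz("scene",(297.5,222),.108), cross(ray("top",tk),ray("scene",(297.5,222))))
f=lambda x,y:onz("top",(x/6+310,y/6+200),.068)
A,B,C=f(70,147),f(342,72),f(158,455)
print(A,B,C, "end-dir",np.degrees(np.arctan2(*(C-A)[[1,0]])),"side",np.degrees(np.arctan2(*(A-B)[[1,0]])),np.linalg.norm(A-C),np.linalg.norm(A-B))
print("foot",[onz("top",((x-420)/4+425,y/4+230),0.01).round(4).tolist() for x,y in((455,107),(593,47),(665,203),(527,265))])
E
```

```text
pad TL TR BR BL
 [[ 0.5316 -0.2646  0.0821]
 [ 0.5482 -0.3127  0.0794]
 [ 0.4857 -0.3414  0.0607]
 [ 0.4777 -0.2852  0.0682]] [ 0.51079338 -0.30096854  0.07261065]
knob top view [ 0.57188557 -0.04380632  0.108     ] scene [ 0.57370945 -0.04020398  0.108     ] [ 0.57162986 -0.0434798   0.10482035]
[0.6149402  0.01980039 0.068     ] [ 0.64107447 -0.08128996  0.068     ] [ 0.50111878 -0.01026731  0.068     ] end-dir -165.2024546058109 side 104.49496920956736 0.11772588088663583 0.10441388449192157
foot [[0.5417, -0.2392, 0.01], [0.5752, -0.3205, 0.01], [0.4844, -0.3578, 0.01], [0.4502, -0.2769, 0.01]]
```

```bash
python3 -m handwheel '[[[0,0,9.4,0,0,0,0],[0,0,0,0.04,-0.043,0,0],[0,0,0,0.04,-0.043,0,0],[0,0,0,0.04,-0.043,0,0],[0,0,0,0.04,-0.043,0,0],[0,0,0,0.04,-0.043,0,0],[0,0,0,0.04,-0.043,0,0],[0,0,0,0.04,-0.043,0,0],[0,0,0,0.04,-0.043,0,0],[0,0,0,0.04,-0.043,0,0],[0,0,0,0.04,-0.043,0,0],[0,0,0,0,0,0,0],[0,0,0,0,0,0,0]]]'; python3 - <<'E'
from h import *
print(sense()["tcp_pos"],R.from_quat(sense()["tool_rot"]).as_matrix().round(3).tolist())
T=c2w("wrist"); im=snapshot("wrist"); cv2.imwrite("pics/w1.png",im[:,:,::-1]); np.save("w1.npy",T)
print(proj("wrist",[.573,-.042,.108],T))
E
```

```text
t: 1.72
tcp_pos: [0.5326, -0.0523, 0.2309]
tool_rot: [0.992, 0.129, -0.001, 0.0]
force: [-0.8, -0.4, -0.1]
finger_gap: 0.004
gripper_force: 0.0
[ 0.53257906 -0.05234903  0.23091616] [[0.967, 0.256, -0.001], [0.256, -0.967, -0.0], [-0.001, -0.0, -1.0]]
[323.85724355 168.80763756]
```

View pics/w1.png

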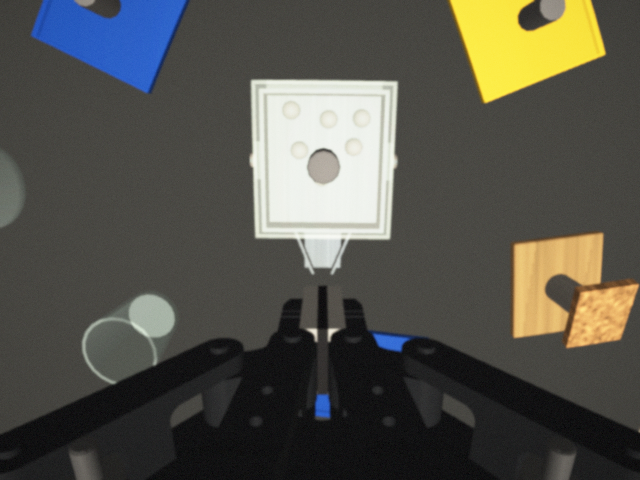

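The wrist picture shows the dish square with the tool: knob top at (323,165), spout tip at (323,268). The pad is at about (601,314), with the beaker at (120,350).

```bash
python3 - <<'E'
from h import *
T=np.load("w1.npy")
tk=(352.2,242)
print(onz("wrist",(323,164),.108,T),cross(ray("wrist",(323,164),T),ray("top",tk),ray("scene",(297.5,222))))
print("tip",onz("wrist",(323,268),.045,T),"pad",onz("wrist",(601,315),.078,T))
print("lid corners",[onz("wrist",u,.068,T).round(4).tolist() for u in((251,81),(398,82),(390,239),(256,239))])
foot=[(513,243),(603,233),(602,335),(513,338)]
print("foot",[onz("wrist",u,.01,T).round(4).tolist() for u in foot])
E
```

```text
[ 0.57580863 -0.04069161  0.108     ] [ 0.57340165 -0.04205844  0.10634423]
tip [ 0.48707635 -0.06423124  0.045     ] pad [ 0.51585649 -0.29311085  0.078     ]
lid corners [[0.6163, 0.0225, 0.068], [0.6421, -0.078, 0.068], [0.5307, -0.106, 0.068], [0.5044, -0.0063, 0.068]]
foot [[0.544, -0.233, 0.01], [0.5762, -0.3167, 0.01], [0.4767, -0.3645, 0.01], [0.4515, -0.2712, 0.01]]
```

```bash
python3 -m handwheel '[[[0,0,0,0,0,0.05,0],[0,0,0,0,0,0.05,0],[0,0,0,0,0,0.04,0],[0,0,0,0,0,0.015,0],[0,0,0,0,0,0,0],[0,0,0,0,0,0,0]]]'; python3 -m handwheel '[[[0,0,0,0,0,0.004,0],[0,0,0,0,0,0.004,0],[0,0,0,0,0,0,0]]]'
```

```text
t: 2.52
tcp_pos: [0.5342, -0.0532, 0.0777]
tool_rot: [0.992, 0.128, 0.001, 0.001]
force: [0.2, -0.8, -0.2]
finger_gap: 0.001
gripper_force: 0.0
t: 2.9
tcp_pos: [0.533, -0.0523, 0.0683]
tool_rot: [0.992, 0.129, -0.0, -0.0]
force: [-0.1, -0.3, 0.4]
finger_gap: -0.001
gripper_force: 0.0
```

Just at contact. Now swing about the hinge.

```bash
python3 -m handwheel '[[[0,0,0,0,0,0.0015,0],[0,2,0,-0.00115,0,0.0015,0],[0,2,0,-0.00115,0,0.0015,0],[0,2,0,-0.00115,0,0.0015,0],[0,2,0,-0.00115,0,0.0015,0]]]';python3 -m handwheel '[[[0,2,0,-0.00115,0,0.0015,0],[0,2,0,-0.00115,0,0.0015,0],[0,2,0,-0.00115,0,0.0015,0],[0,2,0,-0.00115,0,0.0015,0]]]';
```

```text
t: 3.52
tcp_pos: [0.5289, -0.0535, 0.0617]
tool_rot: [0.989, 0.128, 0.07, -0.009]
force: [-1.5, 2.8, 7.6]
finger_gap: 0.0
gripper_force: 4.0
t: 4.03
tcp_pos: [0.5254, -0.0544, 0.0547]
tool_rot: [0.982, 0.127, 0.139, -0.018]
force: [-0.1, 2.9, 5.8]
finger_gap: 0.003
gripper_force: 2.6
```

```bash
python3 -m handwheel '[[[0,2,0,-0.00115,0,0.0015,0],[0,2,0,-0.00115,0,0.0015,0],[0,1,0,-0.0006,0,0.0008,0],[0,0,0,0,0,0,0]]]'; python3 -m handwheel '[[[0,0,0,0,0,-0.03,0],[0,0,0,0,0,-0.05,0],[0,0,0,0,0,-0.05,1],[0,0,0,0,0,0,1],[0,0,0,0,0,0,1]]]'; python3 - <<'E'
from h import *
T=c2w("wrist"); im=snapshot("wrist"); cv2.imwrite("pics/w2.png",im[:,:,::-1]); np.save("w2.npy",T)
cv2.imwrite("pics/scene2.png",snapshot("scene")[:,:,::-1])
print(sense()["tcp_pos"],R.from_quat(sense()["tool_rot"]).as_matrix().round(3).tolist())
E
```

```text
t: 4.53
tcp_pos: [0.524, -0.0548, 0.0504]
tool_rot: [0.975, 0.126, 0.181, -0.023]
force: [-4.2, -1.2, 11.5]
finger_gap: -0.002
gripper_force: 5.9
t: 5.15
tcp_pos: [0.4792, -0.0667, 0.1708]
tool_rot: [0.975, 0.126, 0.181, -0.023]
force: [0.3, 0.3, -0.9]
finger_gap: 0.634
gripper_force: 0.0
[ 0.47888211 -0.06635335  0.16966211] [[0.903, 0.255, 0.345], [0.238, -0.967, 0.092], [0.357, -0.002, -0.934]]
```

View pics/w2.png

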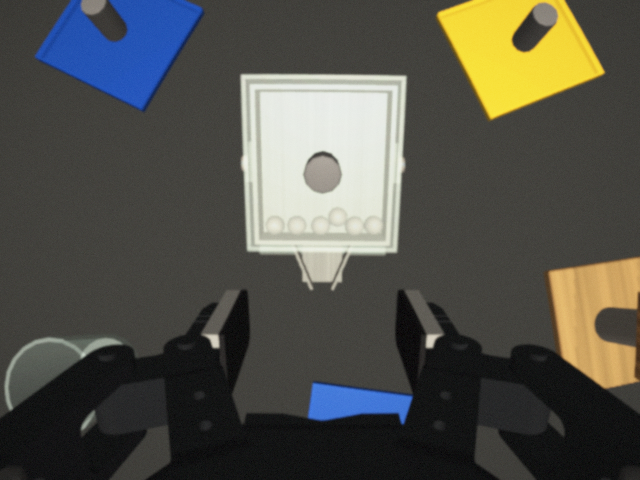

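Balls: all six lie along the spout end, five at row 225 and one nested behind at (338,216). The lid is on, with the knob top at about (323,170).

```bash
python3 - <<'E'
from h import *
T=np.load("w2.npy"); s=sense(); M=R.from_quat(s["tool_rot"]).as_matrix(); p=s["tcp_pos"]
H=np.array([.574,-.0415,.035])
for a in(.34,.365,.38):
    d=np.radians(-165.2); ex=np.array([np.cos(d)*np.cos(a),np.sin(d)*np.cos(a),-np.sin(a)]); n=np.array([np.cos(d)*np.sin(a),np.sin(d)*np.sin(a),np.cos(a)])
    k=H+.053*n+.0025*ex; m=H+.033*n
    ey=np.cross(n,ex)
    print(a,proj("wrist",k+.02*n,T),[proj("wrist",m+.0025*ex+x*.058*ex+y*.052*ey,T).round().tolist() for x in(-1,1) for y in(-1,1)],"tool delta to knob centre",(M.T@(k-p)).round(4), "n in tool",(M.T@n).round(3))
E
```

```text
0.34 [322.82744856 172.86532349] [[240.0, 76.0], [405.0, 76.0], [247.0, 254.0], [399.0, 254.0]] tool delta to knob centre [0.0426 0.0004 0.1078] n in tool [ 0.025 -0.001 -1.   ]
0.365 [322.8315108  176.13765723] [[240.0, 77.0], [406.0, 77.0], [247.0, 255.0], [398.0, 254.0]] tool delta to knob centre [0.0412 0.0004 0.1079] n in tool [ 0.    -0.001 -1.   ]
0.38 [322.83384138 178.08947582] [[239.0, 78.0], [406.0, 78.0], [248.0, 255.0], [398.0, 255.0]] tool delta to knob centre [0.0405 0.0004 0.1079] n in tool [-0.015 -0.001 -1.   ]
```

```bash
python3 -m handwheel '[[[0,0,0,0.043,0,0,1],[0,0,0,0,0,0.04,1],[0,0,0,0,0,0.04,1],[0,0,0,0,0,0.025,1],[0,0,0,0,0,0.017,1],[0,0,0,0,0,0,0.5],[0,0,0,0,0,0,0.2],[0,0,0,0,0,0,0.0],[0,0,0,0,0,0,0],[0,0,0,0,0,0,0]]]' 25;  python3 - <<'E'
from h import *
cv2.imwrite("pics/scene3.png",cv2.resize(snapshot("scene")[170:300,220:350,::-1],(600,600),interpolation=2))
print(sense()["force"],sense()["ft_torque"],sense()["finger_gap"])
E
```

```text
t: 6.5
tcp_pos: [0.5603, -0.0454, 0.0729]
tool_rot: [0.975, 0.126, 0.181, -0.023]
force: [-2.0, -0.1, 3.1]
finger_gap: 0.251
gripper_force: 25.5
[-1.69003747 -0.84484415  5.1452058 ] [-0.02073097  0.23334867  0.01709239] 0.2519426329823504
```

View pics/scene3.png

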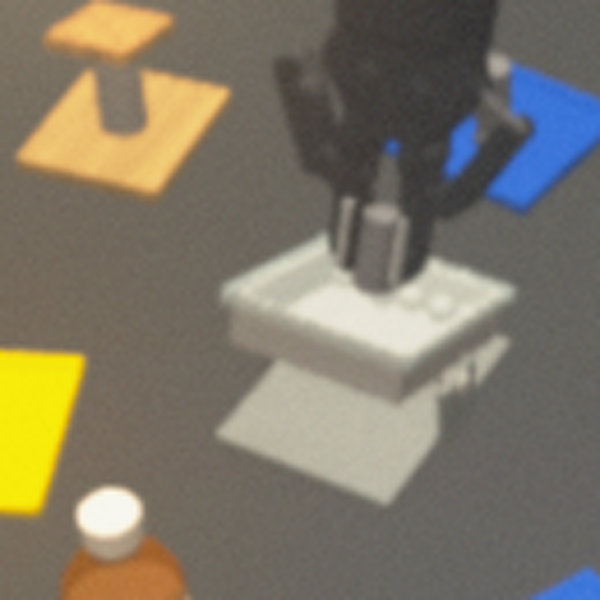

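The lid knob is held between the pads; the dish is tipped with the balls at the spout end. I'll lift along the knob axis.

```bash
python3 -m handwheel '[[[0,0,0,0,0,0,0],[0,0,0,0,0,-0.003,0],[0,0,0,0,0,-0.004,0],[0,0,0,0,0,-0.005,0],[0,0,0,0,0,-0.01,0],[0,0,0,0,0,-0.03,0],[0,0,0,0,0,-0.04,0],[0,0,0,0,0,-0.03,0],[0,0,0,0,0,0,0]]]' 40;  python3 - <<'E'
from h import *
cv2.imwrite("pics/scene4.png",cv2.resize(snapshot("scene")[130:310,200:380,::-1],(600,600),interpolation=2))
s=sense(); M=R.from_quat(s["tool_rot"]).as_matrix(); p=s["tcp_pos"]
y,a=np.radians(22.4),.26
z=np.array([np.sin(a)*np.cos(y),np.sin(a)*np.sin(y),-np.cos(a)]); x=np.array([np.cos(a)*np.cos(y),np.cos(a)*np.sin(y),np.sin(a)])
G=np.column_stack([x,np.cross(z,x),z]); rv=R.from_matrix(M.T@G).as_rotvec(degrees=True)
P=np.array([.513,-.297,.078]); tgt=P-z*.10-x*.11
print("turn",rv,"target",tgt,"shift after turn",G.T@(tgt-p),"p",p)
# lid front edge row at grasp, tool frame -> wrist cam
Tm=np.linalg.inv(camera_params("wrist")["mount"])
for X in([.058,-.052,.0155],[.058,.052,.0155],[-.058,0,.0155]): print(proj("wrist",X,np.linalg.inv(Tm)))
E
```

```text
t: 7.68
tcp_pos: [0.5182, -0.057, 0.1885]
tool_rot: [0.975, 0.126, 0.183, -0.022]
force: [0.9, -0.2, -1.6]
finger_gap: 0.246
gripper_force: 39.5
turn [ 2.4629834  -6.18377674 -7.25312307] target [ 0.3909498  -0.34730546  0.14636014] shift after turn [-0.23096437  0.22026069 -0.01916192] p [ 0.51792964 -0.05673157  0.1872187 ]
[186.49813709 151.85588398]
[461.03723836 151.58585649]
[323.8056172  412.89932925]
```

View pics/scene4.png

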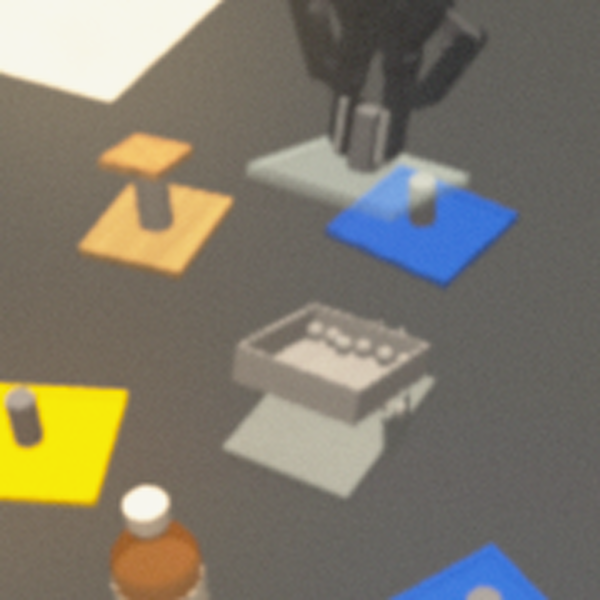

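The lid is off and in the gripper; all six balls lie in a line at the spout end and the dish stays tipped. I'll move to hover beside the pad and look.

```bash
python3 -m handwheel '[[[1.25,-3.1,-3.6,0,0,0,0],[1.25,-3.1,-3.6,0,0,0,0],[0,0,0,-0.033,0.0315,-0.003,0],[0,0,0,-0.033,0.0315,-0.003,0],[0,0,0,-0.033,0.0315,-0.003,0],[0,0,0,-0.033,0.0315,-0.003,0],[0,0,0,-0.033,0.0315,-0.003,0],[0,0,0,-0.033,0.0315,-0.003,0],[0,0,0,-0.033,0.0315,-0.003,0],[0,0,0,0,0,0,0],[0,0,0,0,0,0,0]]]';  python3 - <<'E'
from h import *
print(sense()["tcp_pos"],R.from_quat(sense()["tool_rot"]).as_matrix().round(3).tolist())
T=c2w("wrist"); im=snapshot("wrist"); cv2.imwrite("pics/w5.png",im[:,:,::-1]); np.save("w5.npy",T)
E
```

```text
t: 9.1
tcp_pos: [0.39, -0.3462, 0.1455]
tool_rot: [0.973, 0.192, 0.126, -0.028]
force: [0.0, 0.1, -1.8]
finger_gap: 0.247
gripper_force: 39.6
[ 0.38996022 -0.34619814  0.14553455] [[0.895, 0.381, 0.234], [0.366, -0.925, 0.103], [0.255, -0.006, -0.967]]
```

View pics/w5.png

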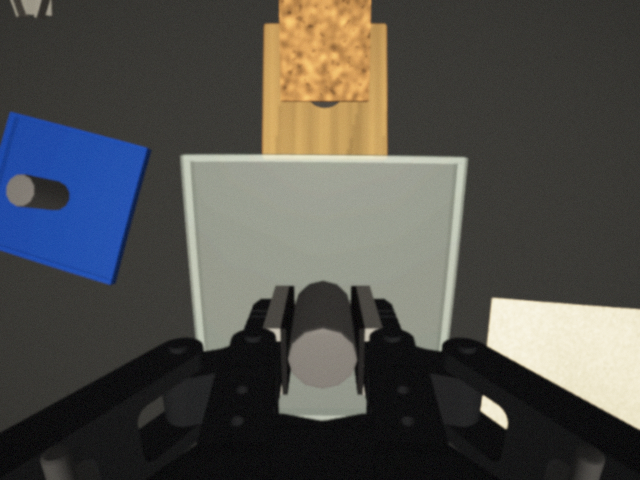

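The wrist picture shows the pad aligned with the tool: near edge at row 101, columns 281 to 370. The held lid is level in view, with its front edge at row 156 and columns 182 to 467.

```bash
python3 - <<'E'
from h import *
T=np.load("w5.npy"); s=sense(); M=R.from_quat(s["tool_rot"]).as_matrix(); p=s["tcp_pos"]
y,a=np.radians(22.4),.26
ex=np.array([np.cos(a)*np.cos(y),np.cos(a)*np.sin(y),np.sin(a)]); n=np.array([-np.sin(a)*np.cos(y),-np.sin(a)*np.sin(y),np.cos(a)])
L,Rr=[onz("wrist",(u,101),.078-.03*np.sin(a),T) for u in(281,370.5)]
print("width",np.linalg.norm(L-Rr),"yaw",np.degrees(np.arctan2(*(L-Rr)[[1,0]]))-90); P=(L+Rr)/2+.03*ex; print("pad",P)
print("tool delta to pad",M.T@(P-p),"n,ex,L-R in tool",(M.T@n).round(3),(M.T@ex).round(3),(M.T@(L-Rr)).round(4))
Tt=camera_params("wrist")["mount"]
for z in(.003,.0055,.0075,.0105): print(z,[proj("wrist",[.058,sy*.052,z],Tt).round(1).tolist() for sy in(-1,1)])
E
```

```text
width 0.05034944366082188 yaw 22.204816227863148
pad [ 0.51385371 -0.29631636  0.078     ]
tool delta to pad [0.11140501 0.00195887 0.09956789] n,ex,L-R in tool [-0.002 -0.006 -1.   ] [ 1.    -0.001 -0.002] [ 0.0001 -0.0503  0.0003]
0.003 [[174.9, 154.5], [472.3, 154.2]]
0.0055 [[177.3, 154.1], [469.8, 153.8]]
0.0075 [[179.2, 153.8], [467.9, 153.5]]
0.0105 [[182.0, 153.3], [465.1, 153.0]]
```

```bash
python3 -m handwheel '[[[0,0,0,0.056,0.001,0,0],[0,0,0,0.0564,0.0007,0,0],[0,0,0,0,0,0.03,0],[0,0,0,0,0,0.03,0],[0,0,0,0,0,0.018,0],[0,0,0,0,0,0.005,0],[0,0,0,0,0,0,0],[0,0,0,0,0,0,0]]]'; python3 -m handwheel '[[[0,0,0,0,0,0.0015,0],[0,0,0,0,0,0.0015,0],[0,0,0,0,0,0,0]]]'; python3 - <<'E'
from h import *
cv2.imwrite("pics/scene6.png",cv2.resize(snapshot("scene")[130:230,190:290,::-1],(600,600),interpolation=2))
E
```

```text
t: 10.15
tcp_pos: [0.5113, -0.3, 0.0961]
tool_rot: [0.973, 0.192, 0.127, -0.026]
force: [-0.3, -0.3, -1.0]
finger_gap: 0.244
gripper_force: 39.6
t: 10.52
tcp_pos: [0.5117, -0.2991, 0.0924]
tool_rot: [0.973, 0.192, 0.126, -0.026]
force: [0.1, -0.5, -1.6]
finger_gap: 0.247
gripper_force: 39.6
```

View pics/scene6.png

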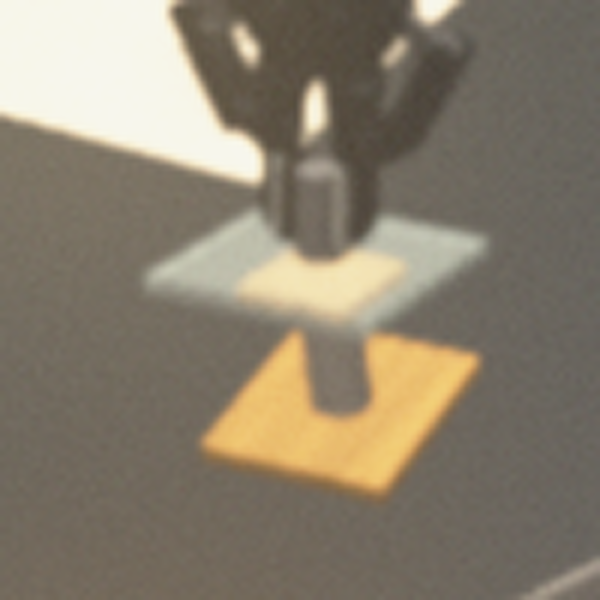

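The lid hangs just above the pad, parallel and centred on it (pad showing through at about (322,282) of the crop). I'll lower it until the force shows contact.

```bash
python3 -m handwheel '[[[0,0,0,0,0,0.0015,0],[0,0,0,0,0,0.001,0],[0,0,0,0,0,0,0]]]'; python3 -m handwheel '[[[0,0,0,0,0,0.001,0],[0,0,0,0,0,0,0]]]'
```

```text
t: 10.95
tcp_pos: [0.5123, -0.2986, 0.0897]
tool_rot: [0.973, 0.192, 0.126, -0.027]
force: [-0.2, 0.1, -1.1]
finger_gap: 0.248
gripper_force: 39.6
t: 11.2
tcp_pos: [0.5125, -0.2986, 0.0888]
tool_rot: [0.973, 0.192, 0.126, -0.027]
force: [0.5, -0.5, -1.9]
finger_gap: 0.243
gripper_force: 39.6
```

```bash
python3 -m handwheel '[[[0,0,0,0,0,0.001,0],[0,0,0,0,0,0,0]]]'; python3 -m handwheel '[[[0,0,0,0,0,0.001,0],[0,0,0,0,0,0,0]]]'
```

```text
t: 11.45
tcp_pos: [0.5129, -0.2986, 0.0882]
tool_rot: [0.973, 0.192, 0.126, -0.026]
force: [0.4, 0.4, 1.2]
finger_gap: 0.245
gripper_force: 40.0
t: 11.7
tcp_pos: [0.5131, -0.2985, 0.0881]
tool_rot: [0.973, 0.193, 0.126, -0.026]
force: [-2.2, 0.5, 7.0]
finger_gap: 0.246
gripper_force: 40.7
```

```bash
python3 -m handwheel '[[[0,0,0,0,0,-0.0008,0.3],[0,0,0,0,0,0,0.45],[0,0,0,0,0,0,0.7],[0,0,0,0,0,0,0.8],[0,0,0,0,0,-0.02,0.8],[0,0,0,0,0,-0.04,0.8],[0,0,0,0,0,-0.05,0.8],[0,0,0,-0.05,0,0,0.8],[0,0,0,-0.05,0,0,0.8],[0,0,0,0,0,0,0.8],[0,0,0,0,0,0,0.8]]]'; python3 - <<'E'
from h import *
np.save("w7.npy",c2w("wrist"))
w=snapshot("wrist");s=snapshot("scene");t=snapshot("top")
a=cv2.resize(w,(400,300)); b=cv2.resize(s[140:290,180:380],(400,300),interpolation=2); c=cv2.resize(t[130:355,190:490],(400,300),interpolation=2);d=cv2.resize(t[225:315,420:540],(400,300),interpolation=2)
cv2.imwrite("pics/w7f.png",w[:,:,::-1])
cv2.imwrite("pics/f7.png",np.vstack([np.hstack([a,b]),np.hstack([c,d])])[:,:,::-1])
E
```

```text
t: 13.08
tcp_pos: [0.3978, -0.3465, 0.1687]
tool_rot: [0.973, 0.192, 0.126, -0.026]
force: [-0.8, -0.1, 0.6]
finger_gap: 0.801
gripper_force: 0.0
```

View pics/f7.png

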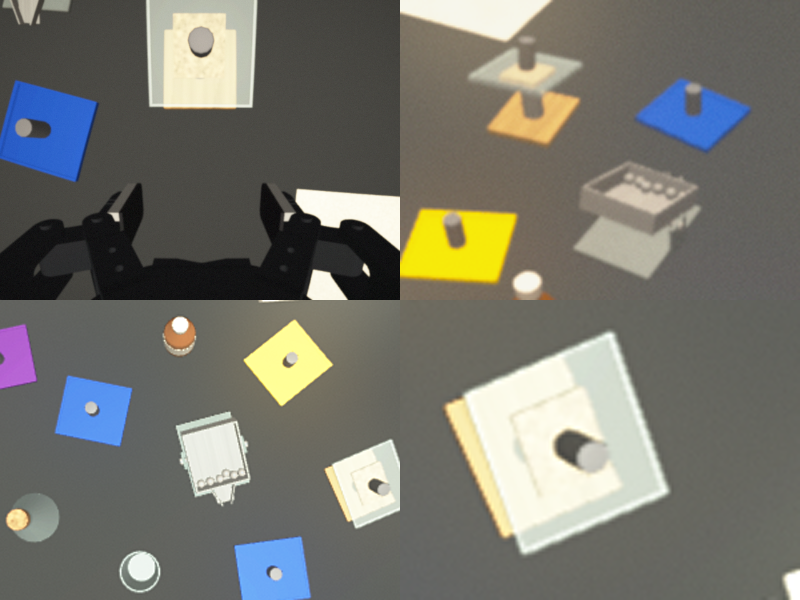

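The final views show the lid knob-up, flat on the cork pad and centred within about 2 mm. The dish is tipped with six balls along the spout end, and the bystanders are where they were.

```bash
python3 -c "
from station import *
print(sign_off())"
```

```text
the job is handed in; nothing more can be done
None
```

The job is handed in at about 13 s of the 51 s: the dish is tipped about 0.37 rad with all six balls along the spout end, the lid lies knob-up and flat on the cork pad within about 2 mm of centre, and the flask, beaker and bottle are undisturbed.

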